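Wedge a guitar neck tight in its gluing cradle

ROBOT

A 7-joint arm with a two-finger parallel gripper is mounted at the origin on the work surface. World frame = base frame: x ahead of the robot, y to its left, z up, the work surface at z = 0. Lengths are in mm, angles in rad, forces in N, time in s.
With the tool pointing down it reaches from about 400 to 850 mm from the base axis. Payload 6.9 kg.
Tool frame: the origin (TCP) lies on the centre line of the jaws, within the pads' length; the fingertips stand 22 mm ahead of it and the grasp point (between the pads) lies 3 mm ahead of it; z points along the fingers, y is the line along which they close (so a half turn about z gives the same grasp; the last joint's range is limited). The gripper opens to 85 mm and grips with 20 to 120 N. Pads are 22 mm wide; open, the fingers measure 114 mm over their backs; the gripper's body (76 mm by 85 mm) begins 54 mm behind the grasp point. The pads swing forward as they close: fully open they stand 13 mm farther back than shut.
Start: joints at [-1.208, 0.507, -0.238, 1.5, 0.126, 1.149, -0.155], TCP at [158.762, 604.489, 253.275] pointing down, gripper open.
Joint ranges: [-3.08, 3.08], [-0.24, 2.05], [-1.43, 1.35], [0, 2.5], [-1.52, 4.66], [0.17, 1.96], [-2.89, 2.89]. Speed limits (rad/s): [2.39, 2.39, 3.14, 3.14, 3.14, 3.14, 3.14].

INTERFACE

Orientations are given as a 3x3 rotation matrix whose columns are the frame's x, y, z axes.
In Python, from bench import read_state, get_image, r gives the robot as it stands.
- The arm moves only by the tool drive_tool, never from a script. Its argument "steps" is a list of rows, each an object of numbers: "x", "y", "z": the shift along the tool's x, y, z normalised to -1 to 1, where 1 is 20 cm; "spin": the turn about the tool's z normalised to -1 to 1, where 1 is 90 degrees. In form: [{"x": .., "y": .., "z": .., "spin": ..}, ...]. A call has 1 to 5 rows; each row is the pose to reach, as a shift and turn from the pose commanded when the call began, along the tool's axes at that moment; what a row does not reach only later rows make up. A row lasts 1/8 s, in which the tool goes at most 62.5 mm and 10.7 degrees, less where a joint would pass 70% of its speed; a pose out of reach is approached as far as the arm can. A call with a number of a shift or a turn outside -1 to 1 is refused whole. A call with a gripper value outside its range is refused whole. "gripper" is the gripper command: -1 is fully open, 1 is shut, values between are in proportion, set as the call begins (left out, the last holds). The fingers move at their own pace and stop on an object; "newtons" is the grip in N (left out, the last holds). Time passes only in rows, so rows that repeat a pose let the fingers close. It gives the time, the measured TCP pose, the force, the opening and the grip force at its end, in the units of the state.
- read_state(): the state, without advancing time (a new reading comes with each control period).
- get_image(name): name is "scene" or "top"; returns a dict with "image" (420x560x3 uint8, red, green, blue), "intrinsics" (3x3 intrinsics, pixels), "rvec" (rotation vector, rad) and "tvec" (3), from world to camera coordinates, as OpenCV has them. Camera axes: x right, y down, z forward; pixel columns grow to the right and rows downward; lengths in mm; the calibration is good to about 2 mm. A picture is of the moment at which its call begins. There is no depth.
- r.sign_off(): hands the job in; it is judged then, once.
The state is a dict: "t": time; "joints": joint angles; "joint_vel": joint speeds; "effort": joint torques, N m; "tool_pos": TCP position; "tcp_rot": TCP orientation; "force": force on the tool from outside, world axes, zero at the start; "torque": the same for the moment, N m; "finger_gap": finger opening in mm; "grasp_force": force on a finger pad.
Only numpy, scipy, OpenCV 4.12 (cv2) and the standard library are available. Lean on these libraries where they do the work, as an engineer would, in place of code of your own. Each camera call takes 0.05 s, during which the arm holds its last target. There are 200 camera calls.

TASK

Clamp the loose neck blank in the gluing cradle: stand packers from the rack upright on the cradle floor in the gap, near the middle of the jaw, against the neck's heel, at least one and as many as it takes for the wedge to jam partway down instead of reaching the floor. Then push the wedge down, thin end first and sloping side towards the jaw, between the packers and the jaw, until you feel it go tight and the heel is pressed against the stop. Finish while still holding the wedge, upright and tight, near the middle of the jaw: do not let go; a steady push of about 15 N is enough, do not lift the neck, and leave the other things on the bench where they are.

Things in the scene. Friction and masses are not known exactly. Their poses are not given: they have to be found in the camera images.
- cradle: plywood gluing cradle fixed to the bench, base 12 mm thick (its upper face is 'the floor'), origin on its underside. x runs along the neck, y across the gap. It carries the fixed stop and the adjustable jaw; the gap is open at the top and at both x ends. It has a screw bracket 62 mm high behind the jaw, at y = -105 to -119 mm
- stop: fixed steel stop of the cradle, 90 mm (x) x 22 mm (y) x 55 mm high; origin at the foot of its inner face, which looks to -y and stands at y = +50 mm in the cradle frame; axes as the cradle's
- jaw: steel jaw of the cradle, 90 mm (x) x 28 mm (y) x 55 mm high, locked at a different setting each time; origin on the floor at the foot of its gap face, which looks to +y; axes as the cradle's. With the heel against the stop (its gap face then at cradle y = -5 mm) the gap from heel to jaw is 23 to 38 mm
- neck: dark wooden guitar neck blank, 0.35 kg, lying loose face down in the cradle: heel block 70 mm (x) x 55 mm (y) x 58 mm high with origin at the centre of its underside; flat shaft and headstock run 225 mm to +x, up to 18 mm high. It starts 1 to 4 mm clear of the stop and can slide in y
- packer1: light hardwood packer, a plain plate 44 mm (x) x 10 mm (y, thickness) x 100 mm high (z), 40 g; origin at the centre of its underside. One of three identical ones standing in the rack; lift it straight up. Hold it by its 44 mm width (fingers closing along x), above 60 mm, so that the fingertips clear the rack and the jaws
- packer2: light hardwood packer, a plain plate 44 mm (x) x 10 mm (y, thickness) x 100 mm high (z), 40 g; origin at the centre of its underside. One of three identical ones standing in the rack; lift it straight up. Hold it by its 44 mm width (fingers closing along x), above 60 mm, so that the fingertips clear the rack and the jaws
- packer3: light hardwood packer, a plain plate 44 mm (x) x 10 mm (y, thickness) x 100 mm high (z), 40 g; origin at the centre of its underside. One of three identical ones standing in the rack; lift it straight up. Hold it by its 44 mm width (fingers closing along x), above 60 mm, so that the fingertips clear the rack and the jaws
- wedge: light hardwood wedge, 60 g, 56 mm wide (x), 100 mm high. Origin: centre of its flat thin end (down), 5 mm thick in y. +y face upright at y = +2.5 mm; -y face slopes out 3 mm per 10 mm of height, to 23 mm thickness at 60 mm, then upright to the top. Stands in the rack, lean under 0.05 rad; lift it straight up by its 56 mm width. It jams where the jaw's top edge meets the slope
- rack: fixed plywood rack, 85 mm (x) x 120 mm (y); slot floors 10 mm and rails 50 mm above the bench; origin on its underside. Packers stand at y = +45, +25, +5 mm, the wedge's end at y = -25 mm; their axes agree with the rack's
- screwdriver: bystander: screwdriver lying between cradle and rack
- tuner: bystander: small steel tuner bushing, 32 mm across, 30 mm high
- glue: bystander: white glue bottle 150 mm high
- mug: bystander: white mug 90 mm high
- offcut: bystander: dark wooden offcut 110 x 40 x 22 mm
- plane: bystander: hand plane 150 mm long
- jar: bystander: amber jar 70 mm high
There are look-alikes about, which are no part of the job. Leave any blue, purple or turquoise look-alike of the wedge alone.

How it is judged:
By the outcome, as a careful person would: the job done as asked, in the order asked, and still so for the second after the job is handed in, while the arm keeps its last pose, push and grip.
It also fails if it takes over 72 s, if anything falls off the work surface, if the arm or the gripper's body presses on something with over 40 N, if the wrist force passes 120 N, or if a joint passes its speed limit or range.

## Working session

There is one attempt and no reset: what is moved stays moved. The work goes in short steps, Python scripts to look and compute and a tool call to move; the robot and the scene stay as the last step left them, time stands still between calls to the robot, and variables do not carry over. Pictures are saved under pics/ and viewed, at most 10 in all, crops included, and the job is handed in when it is done.

Besides the shell and the picture viewer there is one more tool, called as name([rows], argument=value, ...), one row to a line, values as JSON. drive_tool: Moves the arm, as the interface text tells. Its arguments: {"type":"object","properties":{"steps":{"type":"array"},"gripper":{"type":"number"},"newtons":{"type":"number"}},"required":["steps"]}

```bash
ls; mkdir -p pics; cat > h.py <<'E'
import numpy as np, cv2
from bench import read_state, get_image, r
def cam(n):
    d=get_image(n); R=cv2.Rodrigues(np.array(d['rvec'],float))[0]
    return d['image'],np.array(d['intrinsics'],float),R,np.array(d['tvec'],float).ravel()
def ray(c,uv):
    _,K,R,t=c; d=R.T@np.linalg.inv(K)@np.array([uv[0],uv[1],1.]); return -R.T@t,d
def onz(c,uv,z):
    o,d=ray(c,uv); return o+d*(z-o[2])/d[2]
def proj(c,p):
    _,K,R,t=c; q=K@(R@np.array(p,float)+t); return q[:2]/q[2]
def save(c,f,box=None,s=1):
    im=c[0][:,:,::-1]
    if box: im=im[box[1]:box[3],box[0]:box[2]]
    cv2.imwrite(f,cv2.resize(im,None,fx=s,fy=s,interpolation=cv2.INTER_CUBIC))
E
python3 - <<'E'
from h import *
for n in('top','scene'):
    c=cam(n); save(c,f'pics/{n}0.png',s=1.42); print(n,c[2].round(3).tolist(),(-c[2].T@c[3]).round(),c[1].tolist())
s=read_state(); print(s['tool_pos'],np.round(s['tcp_rot'],3),s['force'],s['finger_gap'])
E
```

```text
pics
top [[0.016, -1.0, 0.008], [-0.999, -0.016, -0.035], [0.035, -0.007, -0.999]] [ 538.   14. 1126.] [[381.6688794579308, 0.0, 275.8596659199156], [0.0, 381.6688794579308, 209.44442831738547], [0.0, 0.0, 1.0]]
scene [[0.715, 0.699, -0.021], [0.408, -0.441, -0.8], [-0.568, 0.563, -0.6]] [1343. -754.  841.] [[477.5385467143319, 0.0, 280.82209909754647], [0.0, 477.5385467143319, 206.67160343951872], [0.0, 0.0, 1.0]]
[158.71215797 604.0926083  252.51760063] [[-0.967  0.254 -0.   ]
 [ 0.254  0.967 -0.002]
 [-0.    -0.002 -1.   ]] [-0.53152216 -0.14110231 -0.21415203] 85.67233290205976
```

View pics/top0.png

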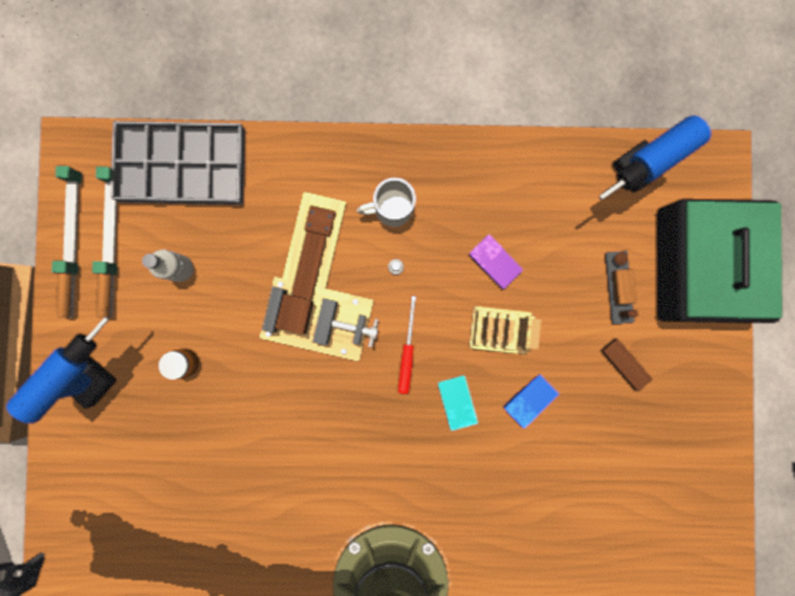

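View pics/scene0.png

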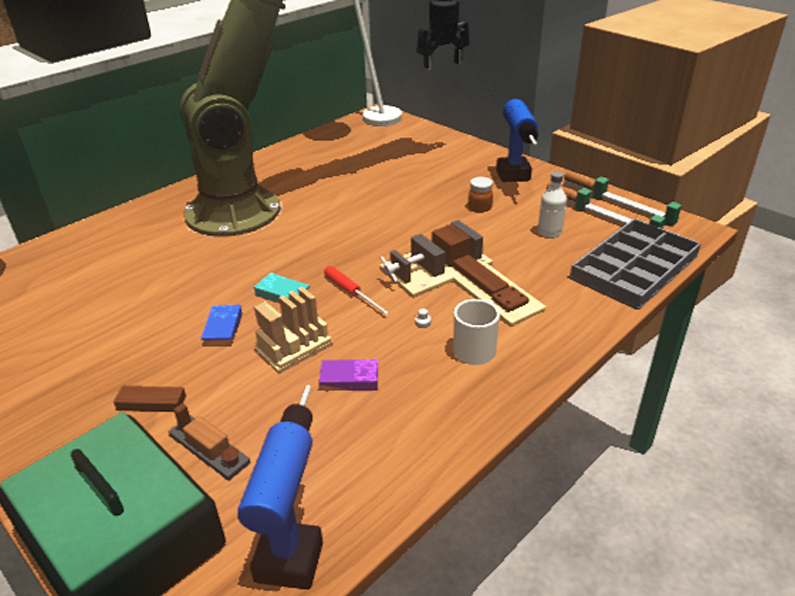

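The top view shows the cradle at about (315,290), with the jaw at (325,322) and the stop at (270,310). The rack is at (505,330), with three packers and the wedge at its right end (about 530,335). Things that could be taken for the wedge: purple (495,262), turquoise (457,403), blue (530,400), offcut (626,364), and the wooden wedge in the rack at (530,333). The wooden one in the rack matches the description.

```bash
python3 - <<'E'
from h import *
c=cam('top'); d=cam('scene')
def crop(c,x,y,w=66,h=50,s=6): return cv2.resize(c[0][y:y+h,x:x+w,::-1],None,fx=s,fy=s,interpolation=cv2.INTER_CUBIC)
def tick(im,x,y,s):
    for i in range(0,im.shape[1],10*s): cv2.putText(im,str(x+i//s),(i,8),0,.3,(0,0,255)); cv2.line(im,(i,8),(i,14),(0,0,255))
    for i in range(0,im.shape[0],10*s): cv2.putText(im,str(y+i//s),(0,i+4),0,.3,(0,0,255)); cv2.line(im,(18,i),(24,i),(0,0,255))
    return im
A=tick(crop(c,325,208),325,208,6);B=tick(crop(d,175,197,66,66),175,197,6)[:300]
B=tick(cv2.resize(d[0][197:263,175:241,::-1],(396,300),interpolation=cv2.INTER_CUBIC),175,197,6)
C=tick(cv2.resize(c[0][130:260,175:275,::-1],(400,520),interpolation=cv2.INTER_CUBIC),175,130,4)
D=tick(cv2.resize(d[0][150:230,262:362,::-1],(400,320),interpolation=cv2.INTER_CUBIC),262,150,4)
cv2.imwrite('pics/rack.png',np.hstack([A,B])); 
E2=np.zeros((520,800,3),np.uint8);E2[:,:400]=C;E2[:320,400:]=D;cv2.imwrite('pics/crad.png',E2)
E
```

```text
(no output)
```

View pics/rack.png

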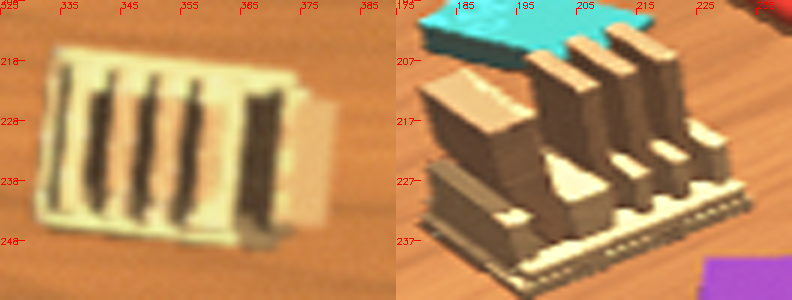

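View pics/crad.png

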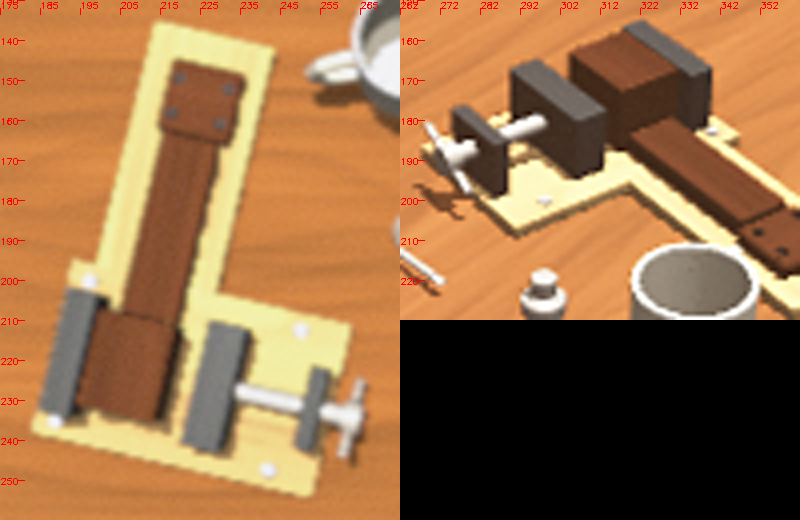

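The crops confirm the choice. The rack crop shows three thin packers and, at its outer end, the thick light-wood wedge (top view px 376,235; scene px about 188,217). In the cradle, the heel is next to the stop and the jaw at (228,227). Next I measure the rack from the top-corner picks at z=110, and the cradle from grey and brown masks.

```bash
cat > m.py <<'E'
from h import *
from scipy.optimize import least_squares
c=cam('top'); d=cam('scene')
S=lambda l:[(175+(x-396)/6-.4,197+y/4.545-.4) for x,y in l]
P={45:S([(608,27),(622,24),(682,52),(665,62)]),25:S([(567,40),(583,36),(640,68),(620,77)]),5:S([(527,55),(543,50),(607,82),(585,95)]),-34:S([(420,90),(462,68),(537,112),(490,135)])}
obs=[]
for k,v in P.items():
    q=np.mean([onz(d,p,110) for p in v],0); print(k,q.round(1)); obs.append((k,q))
q=np.array([onz(d,p,110) for p in P[-34]]);print('wedge corners',q.round(0).tolist())
A=lambda x,y:(325+x/6-.4,208+y/6-.4)
for n,p,z in [('wedge tR',A(337,103),110),('wedge bR',A(327,228),110),('rack tl',A(57,47),10),('rack bl',A(37,222),10),('rack tr',A(297,71),10)]: print(n,onz(c,p,z).round(1))
f=lambda v:np.concatenate([(q[:2]-v[:2]-k*np.array([-np.sin(v[2]),np.cos(v[2])])) for k,q in obs])
s=least_squares(f,[550,-180,-.1]);print('rack',s.x.round(3),f(s.x).round(1))
hsv=cv2.cvtColor(c[0],cv2.COLOR_RGB2HSV);U=lambda m:cv2.resize(m.astype(np.float32),None,fx=6,fy=6,interpolation=cv2.INTER_CUBIC)>.5
H,Sa,V=[hsv[...,i].astype(int) for i in range(3)]
g=(Sa<60)&(V>50)&(V<150); b=(Sa>90)&(V>50)&(V<135)
for n,m,z in [('gray',g,67),('brown',b,70)]:
    m=m.copy();w=np.zeros_like(m);w[190:250,180:242]=1;m&=w
    cs,_=cv2.findContours(U(m).astype(np.uint8),0,1)
    for k in cs:
        if cv2.contourArea(k)<36*60: continue
        bx=cv2.boxPoints(cv2.minAreaRect(k)); uv=(bx+.5)/6-.5
        w3=np.array([onz(c,p,z)[:2] for p in uv]); L=[np.linalg.norm(w3[i]-w3[i-1]) for i in (1,2)]
        print(n,uv.round(1).tolist(),w3.round(1).tolist(),np.round(L,1), 'area',cv2.contourArea(k)/36)
E
python3 m.py
```

```text
45 [ 524.8 -178.5  110. ]
25 [ 521.9 -199.   110. ]
5 [ 521.4 -218.5  110. ]
-34 [ 516.2 -260.7  110. ]
wedge corners [[491.0, -271.0, 110.0], [488.0, -247.0, 110.0], [542.0, -250.0, 110.0], [544.0, -275.0, 110.0]]
wedge tR [ 537.3 -273.6  110. ]
wedge bR [ 481.8 -269.5  110. ]
rack tl [ 562.4 -164.8   10. ]
rack bl [ 477.1 -155.9   10. ]
rack tr [ 552.6 -282.3   10. ]
rack [ 5.20044e+02 -2.24370e+02 -9.90000e-02] [ 0.3  1.1 -0.7  0.5  0.9  0.9 -0.5 -2.5]
gray [[219.39999389648438, 240.8000030517578], [227.1999969482422, 209.60000610351562], [238.60000610351562, 212.5], [230.8000030517578, 243.60000610351562]] [[486.1, 161.3], [572.7, 141.5], [565.2, 109.6], [478.6, 129.5]] [88.8 32.8] area 310.02777777777777
gray [[184.0, 232.8000030517578], [191.60000610351562, 201.1999969482422], [200.10000610351562, 203.3000030517578], [192.60000610351562, 234.8000030517578]] [[506.5, 259.4], [594.4, 240.6], [589.1, 216.9], [501.3, 235.7]] [89.8 24.3] area 234.58333333333334
brown [[191.39999389648438, 234.39999389648438], [203.8000030517578, 184.6999969482422], [227.8000030517578, 190.6999969482422], [215.3000030517578, 240.39999389648438]] [[502.5, 238.3], [640.5, 207.1], [625.0, 140.5], [487.1, 172.0]] [141.4  68.4] area 513.9166666666666
```

```bash
cat > go.py <<'E'
# usage: go.py x y z yaw   (target TCP; yaw = world angle of tool y) -> shifts /200 mm, spin /90deg
import sys
from h import *
s=read_state();R=np.array(s['tcp_rot']);p=np.array(s['tool_pos'])
x,y,z,a=map(float,sys.argv[1:5])
cur=np.arctan2(R[1,1],R[0,1]);da=(a-cur+np.pi)%(2*np.pi)-np.pi
print('t',s['t'],'shift',(R.T@(np.array([x,y,z])-p)/200).round(4),'spin',round(-da/(np.pi/2),4),'force',np.round(s['force'],1),'gap',round(s['finger_gap'],1),'j7',round(s['joints'][6],2))
E
python3 go.py 521.5 -177.2 200 -0.099
```

```text
t 0.3 shift [-2.7469 -3.3189  0.2669] spin 0.8996 force [-1. -0. -0.] gap 85.2 j7 -0.15
```

drive_tool([
  {"x": -0.99, "y": -0.62, "z": 0, "spin": 0.5},
  {"x": -0.99, "y": -0.62, "z": 0, "spin": 0.5},
  {"x": -0.99, "y": -0.62, "z": 0, "spin": 0.5},
  {"x": -0.99, "y": -0.62, "z": 0, "spin": 0.5},
  {"x": -0.99, "y": -0.62, "z": 0, "spin": 0.5},
])

```text
t: 0.92
tool_pos: [322.1, 430.9, 253.6]
tcp_rot: [[-0.496, 0.868, 0.002], [0.868, 0.496, -0.001], [-0.002, 0.001, -1.0]]
force: [-0.6, -0.0, -0.8]
finger_gap: 85.1
grasp_force: 0.0
```

```bash
python3 go.py 521.5 -177.2 200 -0.099
```

```text
t 0.925 shift [-3.1342 -0.6418  0.2738] spin 0.3932 force [-0.6 -0.  -0.8] gap 85.1 j7 -0.46
```

drive_tool([
  {"x": -1, "y": 0, "spin": 0.393},
  {"x": -1, "y": 0, "spin": 0.393},
  {"x": -1, "y": 0, "spin": 0.393},
  {"x": -1, "y": 0, "spin": 0.393},
  {"x": -1, "y": 0, "spin": 0.393},
])

```text
$.steps[0]: bad value
```

```bash
python3 go.py 521.5 -177.2 200 -0.099
```

```text
t 0.925 shift [-3.1342 -0.6418  0.2738] spin 0.3932 force [-0.6 -0.  -0.8] gap 85.1 j7 -0.46
```

drive_tool([
  {"x": -1, "y": 0, "z": 0, "spin": 0.393},
  {"x": -1, "y": 0, "z": 0, "spin": 0.393},
  {"x": -1, "y": 0, "z": 0, "spin": 0.393},
  {"x": -1, "y": 0, "z": 0, "spin": 0.393},
  {"x": -1, "y": 0, "z": 0, "spin": 0.393},
])

```text
t: 1.55
tool_pos: [419.5, 262.2, 253.3]
tcp_rot: [[0.087, 0.996, -0.0], [0.996, -0.087, 0.001], [0.001, -0.0, -1.0]]
force: [0.0, 0.8, -0.5]
finger_gap: 85.8
grasp_force: 0.0
```

```bash
python3 go.py 521.5 -177.2 200 -0.099
```

```text
t 1.55 shift [-2.1441  0.7004  0.2653] spin 0.0073 force [ 0.   0.8 -0.5] gap 85.8 j7 -0.62
```

drive_tool([
  {"x": -1, "y": 0.4, "z": 0, "spin": 0},
  {"x": -1, "y": 0.4, "z": 0, "spin": 0},
  {"x": -1, "y": 0.4, "z": 0, "spin": 0},
  {"x": -1, "y": 0.4, "z": 0, "spin": 0},
])

```text
t: 2.05
tool_pos: [482.2, 54.5, 253.3]
tcp_rot: [[0.086, 0.996, 0.0], [0.996, -0.086, -0.0], [-0.0, 0.0, -1.0]]
force: [-0.5, 1.9, 0.7]
finger_gap: 85.6
grasp_force: 0.0
```

drive_tool([
  {"x": -1, "y": 0.27, "z": 0, "spin": 0},
  {"x": -1, "y": 0.27, "z": 0, "spin": 0},
  {"x": -1, "y": 0.27, "z": 0, "spin": 0},
  {"x": -1, "y": 0.27, "z": 0, "spin": 0},
  {"x": -1, "y": 0.27, "z": 0, "spin": 0},
])

```text
t: 2.68
tool_pos: [518.5, -147.9, 252.8]
tcp_rot: [[0.086, 0.996, -0.0], [0.996, -0.086, 0.001], [0.001, -0.0, -1.0]]
force: [0.2, 0.6, -0.5]
finger_gap: 85.5
grasp_force: 0.0
```

```bash
python3 go.py 520 -177.2 180 -0.099
```

```text
t 2.675 shift [-0.1457  0.0202  0.3639] spin 0.0079 force [ 0.2  0.6 -0.5] gap 85.5 j7 0.29
```

Move to just above packer1, then check the alignment in one picture.

drive_tool([
  {"x": -0.146, "y": 0.02, "z": 0.52, "spin": 0.008},
  {"x": -0.146, "y": 0.02, "z": 0.52, "spin": 0.008},
  {"x": -0.146, "y": 0.02, "z": 0.52, "spin": 0.008},
])

```text
t: 3.05
tool_pos: [517.9, -174.9, 146.6]
tcp_rot: [[0.098, 0.995, -0.006], [0.995, -0.098, 0.003], [0.002, -0.006, -1.0]]
force: [-0.9, 0.1, -0.8]
finger_gap: 85.2
grasp_force: 0.0
```

```bash
python3 - <<'E'
from h import *
s=read_state(); print(s['tool_pos'])
c=cam('top');d=cam('scene')
p=s['tool_pos']; print(proj(c,p),proj(d,p),proj(d,p+np.array([0,0,-22])))
a=cv2.resize(c[0][195:255,320:400,::-1],(400,300),interpolation=2);b=cv2.resize(d[0][170:260,170:290,::-1],(400,300),interpolation=2)
cv2.imwrite('pics/g1.png',np.hstack([a,b]))
E
```

```text
[ 517.86013901 -174.94254316  146.59934125]
[346.39876564 231.80752303] [213.7999876  192.36438008] [214.70465539 199.37801152]
```

View pics/g1.png

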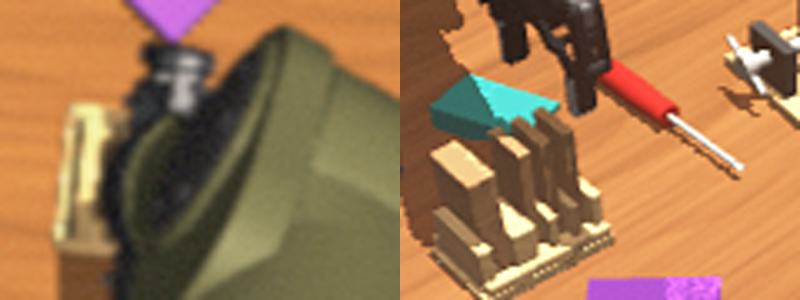

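The picture shows the open fingers straddling the end packer: tips at crop (515,60) and (583,110), packer top at about (555,117). They are aligned to within a few mm, so I go down.

```bash
python3 go.py 520 -177.5 98 -0.099
```

```text
t 3.15 shift [-8.500e-03  2.000e-04  2.609e-01] spin 0.0006 force [0.3 1.  0.3] gap 85.2 j7 0.39
```

drive_tool([
  {"x": -0.008, "y": 0, "z": 0.13, "spin": 0},
  {"x": -0.008, "y": 0, "z": 0.26, "spin": 0},
  {"x": -0.008, "y": 0, "z": 0.26, "spin": 0},
])

```text
t: 3.52
tool_pos: [519.5, -178.1, 98.0]
tcp_rot: [[0.099, 0.995, 0.0], [0.995, -0.099, 0.001], [0.001, 0.0, -1.0]]
force: [0.3, 1.8, 0.5]
finger_gap: 85.2
grasp_force: 0.0
```

drive_tool([
  {"x": 0, "y": 0, "z": 0, "spin": 0},
  {"x": 0, "y": 0, "z": 0, "spin": 0},
  {"x": 0, "y": 0, "z": 0, "spin": 0},
  {"x": 0, "y": 0, "z": 0, "spin": 0},
  {"x": 0, "y": 0, "z": 0, "spin": 0},
], gripper=1, newtons=40)

```text
t: 4.15
tool_pos: [519.8, -180.0, 98.7]
tcp_rot: [[0.101, 0.995, 0.003], [0.995, -0.101, -0.0], [-0.0, 0.003, -1.0]]
force: [-0.2, 1.0, 8.0]
finger_gap: 43.6
grasp_force: 40.1
```

drive_tool([
  {"x": 0, "y": 0, "z": 0, "spin": 0},
  {"x": 0, "y": 0, "z": 0, "spin": 0},
  {"x": 0, "y": 0, "z": 0, "spin": 0},
  {"x": 0, "y": 0, "z": 0, "spin": 0},
])

```text
t: 4.65
tool_pos: [519.8, -180.0, 98.7]
tcp_rot: [[0.101, 0.995, 0.003], [0.995, -0.101, -0.0], [-0.0, 0.003, -1.0]]
force: [0.4, 0.4, 7.5]
finger_gap: 43.4
grasp_force: 40.1
```

drive_tool([
  {"x": 0, "y": 0, "z": -0.15, "spin": 0},
  {"x": 0, "y": 0, "z": -0.35, "spin": 0},
  {"x": 0, "y": 0, "z": -0.6, "spin": 0},
  {"x": 0, "y": 0, "z": -0.6, "spin": 0},
  {"x": 0, "y": 0, "z": -0.6, "spin": 0},
])

```text
t: 5.28
tool_pos: [518.6, -179.5, 217.2]
tcp_rot: [[0.101, 0.995, 0.0], [0.995, -0.101, 0.0], [0.0, 0.0, -1.0]]
force: [-0.1, -0.2, -0.5]
finger_gap: 43.3
grasp_force: 40.8
```

```bash
python3 go.py 532 165 200 -0.217
```

```text
t 5.275 shift [ 1.7205 -0.1074  0.0867] spin 0.0737 force [-0.1 -0.2 -0.5] gap 43.3 j7 0.36
```

drive_tool([
  {"x": 0.86, "y": -0.05, "z": 0, "spin": 0.074},
  {"x": 0.86, "y": -0.05, "z": 0, "spin": 0.074},
  {"x": 0.86, "y": -0.05, "z": 0, "spin": 0.074},
  {"x": 0.86, "y": -0.05, "z": 0, "spin": 0.074},
])

```text
t: 5.78
tool_pos: [525.6, -2.5, 215.5]
tcp_rot: [[0.208, 0.978, -0.003], [0.978, -0.208, 0.002], [0.001, -0.004, -1.0]]
force: [-0.1, -1.0, -1.0]
finger_gap: 43.1
grasp_force: 40.8
```

```bash
python3 go.py 531.4 162.5 195 -0.217
```

```text
t 5.775 shift [ 0.813  -0.1433  0.1041] spin 0.0045 force [-0.1 -1.  -1. ] gap 43.1 j7 -0.07
```

drive_tool([
  {"x": 0.8, "y": -0.14, "z": 0.09, "spin": 0.004},
  {"x": 0.8, "y": -0.14, "z": 0.09, "spin": 0.004},
  {"x": 0.8, "y": -0.14, "z": 0.09, "spin": 0.004},
  {"x": 0.8, "y": -0.14, "z": 0.09, "spin": 0.004},
  {"x": 0.8, "y": -0.14, "z": 0.09, "spin": 0.004},
])

```text
t: 6.4
tool_pos: [533.4, 152.7, 198.5]
tcp_rot: [[0.224, 0.975, -0.001], [0.975, -0.224, -0.002], [-0.002, -0.001, -1.0]]
force: [-0.2, -0.5, -0.8]
finger_gap: 43.4
grasp_force: 40.8
```

```bash
python3 go.py 531.4 162.5 185 -0.217; python3 - <<'E'
from h import *
s=read_state(); p=np.array(s['tool_pos'])
c=cam('top');d=cam('scene')
for q in (p,p-[0,0,88]): print(proj(c,q),proj(d,q))
def C(c,x0,y0,w,h,f):
    im=cv2.resize(c[0][y0:y0+h,x0:x0+w,::-1],None,fx=f,fy=f,interpolation=2)
    for i in range(0,w,10): cv2.putText(im,str(x0+i),(i*f,8),0,.3,(0,0,255)); 
    for i in range(0,h,10): cv2.putText(im,str(y0+i),(0,i*f+4),0,.3,(0,0,255))
    return im
b=C(d,270,110,90,80,6);a=C(c,175,185,80,160//2,3)
e=np.zeros((480,780,3),np.uint8);e[:480,:540]=b;e[:240,540:]=a;cv2.imwrite('pics/g2.png',e)
E
```

```text
t 6.4 shift [ 0.0458 -0.0205  0.0674] spin -0.0054 force [-0.2 -0.5 -0.8] gap 43.4 j7 -0.37
[215.74291785 223.81889463] [305.12299859 130.61450583]
[220.69740825 223.74357155] [304.84506381 157.31883033]
```

View pics/g2.png

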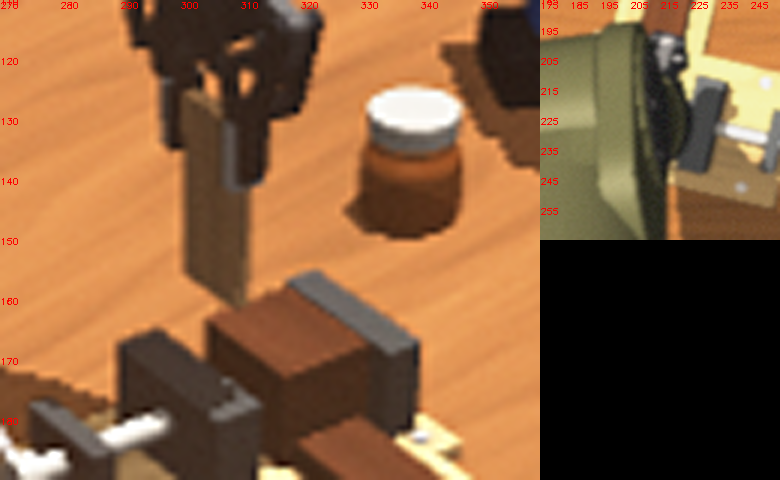

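The packer hangs upright. Its bottom front edge runs from crop (185,273) to (242,307). The heel's gap edge runs (205,318) to (287,376) and the jaw's gap edge (160,330) to (262,403). I compare them in the cradle axes.

```bash
python3 - <<'E'
from h import *
d=cam('scene');s=read_state();p=np.array(s['tool_pos'])
ex=np.array([.977,-.213]);ey=np.array([.213,.977])
f=lambda x,y,z:(lambda w:(round(w[:2]@ex,1),round(w[:2]@ey,1)))(onz(d,(270+x/6-.4,110+y/6-.4),z))
print('tcp',p[:2]@ex,p[:2]@ey,p[2])
print('packer',f(185,273,p[2]-88),f(242,307,p[2]-88))
print('heel',f(205,318,70),f(287,376,70)); print('jaw',f(160,330,67),f(262,403,67)); print('stop out',f(315,270,67),f(418,338,67))
E
```

```text
tcp 488.95500061263044 262.68372640623056 199.2579402247101
packer (np.float64(471.7), np.float64(258.8)) (np.float64(513.9), np.float64(262.8))
heel (np.float64(457.5), np.float64(281.4)) (np.float64(525.2), np.float64(282.9))
jaw (np.float64(449.8), np.float64(258.9)) (np.float64(534.0), np.float64(261.1))
stop out (np.float64(448.0), np.float64(359.1)) (np.float64(531.3), np.float64(360.9))
```

drive_tool([
  {"x": 0.027, "y": -0.008, "z": 0.1, "spin": -0.005},
  {"x": 0.027, "y": -0.008, "z": 0.17, "spin": -0.005},
  {"x": 0.027, "y": -0.008, "z": 0.2, "spin": -0.005},
  {"x": 0.027, "y": -0.008, "z": 0.25, "spin": -0.005},
])

```text
t: 7.05
tool_pos: [533.6, 159.8, 149.3]
tcp_rot: [[0.215, 0.977, 0.001], [0.977, -0.215, 0.0], [0.0, 0.001, -1.0]]
force: [0.2, -0.3, -0.6]
finger_gap: 43.4
grasp_force: 40.8
```

```bash
python3 go.py 531 159 101 -0.217;python3 -c "
from h import *
p=np.array(read_state()['tool_pos']);print(p,p[:2]@[.977,-.213],p[:2]@[.213,.977])"
```

```text
t 7.05 shift [-0.0067 -0.0121  0.2413] spin 0.0001 force [ 0.2 -0.3 -0.6] gap 43.4 j7 -0.35
[533.60047529 159.78402896 149.25392282] 487.29366619254154 269.7658975331059
```

drive_tool([
  {"x": -0.007, "y": 0, "z": 0.08, "spin": 0},
  {"x": -0.007, "y": 0, "z": 0.15, "spin": 0},
  {"x": -0.007, "y": 0, "z": 0.2, "spin": 0},
  {"x": -0.007, "y": 0, "z": 0.22, "spin": 0},
  {"x": -0.007, "y": 0, "z": 0.22, "spin": 0},
])

```text
t: 7.68
tool_pos: [532.9, 158.9, 105.2]
tcp_rot: [[0.214, 0.977, -0.0], [0.977, -0.214, -0.0], [-0.0, -0.0, -1.0]]
force: [-0.9, 0.1, -0.0]
finger_gap: 43.2
grasp_force: 40.8
```

drive_tool([
  {"x": 0, "y": 0, "z": 0.01, "spin": 0},
  {"x": 0, "y": 0, "z": 0.015, "spin": 0},
  {"x": 0, "y": 0, "z": 0.015, "spin": 0},
])

```text
t: 8.05
tool_pos: [532.9, 158.9, 102.4]
tcp_rot: [[0.214, 0.977, 0.0], [0.977, -0.214, 0.0], [0.0, 0.0, -1.0]]
force: [-0.6, 0.1, 0.1]
finger_gap: 43.0
grasp_force: 40.8
```

drive_tool([
  {"x": 0.01, "y": 0, "z": 0, "spin": 0},
  {"x": 0.015, "y": 0, "z": 0, "spin": 0},
  {"x": 0.02, "y": 0, "z": 0, "spin": 0},
  {"x": 0.025, "y": 0, "z": 0, "spin": 0},
  {"x": 0.025, "y": 0, "z": 0, "spin": 0},
])

```text
t: 8.68
tool_pos: [533.9, 163.9, 102.3]
tcp_rot: [[0.214, 0.977, -0.0], [0.977, -0.214, 0.0], [0.0, -0.0, -1.0]]
force: [-0.9, 0.3, -0.6]
finger_gap: 43.5
grasp_force: 40.8
```

drive_tool([
  {"x": 0.005, "y": 0, "z": 0, "spin": 0},
  {"x": 0.01, "y": 0, "z": 0, "spin": 0},
  {"x": 0.01, "y": 0, "z": 0, "spin": 0},
])

```text
t: 9.05
tool_pos: [534.4, 165.8, 102.3]
tcp_rot: [[0.214, 0.977, 0.0], [0.977, -0.214, 0.0], [0.0, 0.0, -1.0]]
force: [-0.6, 0.1, -0.6]
finger_gap: 43.4
grasp_force: 40.8
```

drive_tool([
  {"x": 0.005, "y": 0, "z": 0, "spin": 0},
  {"x": 0.01, "y": 0, "z": 0, "spin": 0},
  {"x": 0.01, "y": 0, "z": 0, "spin": 0},
])

```text
t: 9.43
tool_pos: [534.6, 167.2, 102.2]
tcp_rot: [[0.215, 0.977, -0.0], [0.977, -0.215, -0.001], [-0.001, -0.0, -1.0]]
force: [-1.0, -3.1, -0.2]
finger_gap: 43.4
grasp_force: 40.9
```

drive_tool([
  {"x": 0.005, "y": 0, "z": 0, "spin": 0},
  {"x": 0.01, "y": 0, "z": 0, "spin": 0},
  {"x": 0.01, "y": 0, "z": 0, "spin": 0},
])

```text
t: 9.8
tool_pos: [535.0, 169.1, 102.2]
tcp_rot: [[0.215, 0.977, -0.001], [0.977, -0.215, -0.001], [-0.001, -0.0, -1.0]]
force: [-1.8, -4.2, 1.2]
finger_gap: 42.9
grasp_force: 41.0
```

drive_tool([
  {"x": 0.005, "y": 0, "z": 0, "spin": 0},
  {"x": 0.008, "y": 0, "z": 0, "spin": 0},
  {"x": 0.008, "y": 0, "z": 0, "spin": 0},
])

```text
t: 10.18
tool_pos: [535.5, 169.6, 102.2]
tcp_rot: [[0.216, 0.976, -0.0], [0.976, -0.216, -0.002], [-0.002, -0.0, -1.0]]
force: [-1.7, -6.7, 1.6]
finger_gap: 42.8
grasp_force: 41.0
```

drive_tool([
  {"x": 0.004, "y": 0, "z": 0, "spin": 0},
  {"x": 0.006, "y": 0, "z": 0, "spin": 0},
  {"x": 0.006, "y": 0, "z": 0, "spin": 0},
])

```text
t: 10.55
tool_pos: [535.6, 169.8, 102.2]
tcp_rot: [[0.216, 0.976, -0.001], [0.976, -0.216, -0.003], [-0.003, -0.0, -1.0]]
force: [-1.5, -9.0, 3.5]
finger_gap: 43.2
grasp_force: 41.2
```

drive_tool([
  {"x": -0.011, "y": 0, "z": 0, "spin": 0},
  {"x": -0.011, "y": 0, "z": 0.005, "spin": 0},
  {"x": -0.011, "y": 0, "z": 0.01, "spin": 0},
  {"x": -0.011, "y": 0, "z": 0.01, "spin": 0},
])

```text
t: 11.05
tool_pos: [535.6, 169.5, 100.7]
tcp_rot: [[0.215, 0.977, 0.001], [0.977, -0.215, -0.001], [-0.0, 0.001, -1.0]]
force: [-1.7, -6.2, 6.0]
finger_gap: 43.1
grasp_force: 41.3
```

drive_tool([
  {"x": 0, "y": 0, "z": 0.005, "spin": 0},
  {"x": 0, "y": 0, "z": 0.005, "spin": 0},
  {"x": 0, "y": 0, "z": 0.005, "spin": 0},
])

```text
t: 11.42
tool_pos: [535.7, 169.5, 100.6]
tcp_rot: [[0.215, 0.977, 0.001], [0.977, -0.215, -0.0], [0.0, 0.001, -1.0]]
force: [-4.3, -6.6, 14.0]
finger_gap: 43.2
grasp_force: 42.0
```

drive_tool([
  {"x": -0.004, "y": 0, "z": -0.008, "spin": 0},
  {"x": -0.004, "y": 0, "z": -0.008, "spin": 0},
  {"x": -0.004, "y": 0, "z": -0.008, "spin": 0},
])

```text
t: 11.8
tool_pos: [535.5, 169.5, 100.9]
tcp_rot: [[0.214, 0.977, 0.0], [0.977, -0.214, -0.0], [0.0, 0.0, -1.0]]
force: [-0.7, -3.3, 1.7]
finger_gap: 43.3
grasp_force: 41.2
```

drive_tool([
  {"x": 0, "y": 0, "z": 0, "spin": 0},
  {"x": 0, "y": 0, "z": 0, "spin": 0},
  {"x": 0, "y": 0, "z": 0, "spin": 0},
  {"x": 0, "y": 0, "z": 0, "spin": 0},
], gripper=-0.6)

```text
t: 12.3
tool_pos: [535.2, 169.7, 100.9]
tcp_rot: [[0.214, 0.977, 0.0], [0.977, -0.214, 0.0], [0.0, 0.0, -1.0]]
force: [0.2, 0.0, 0.7]
finger_gap: 68.7
grasp_force: 0.0
```

drive_tool([
  {"x": 0, "y": 0, "z": -0.15, "spin": 0},
  {"x": 0, "y": 0, "z": -0.4, "spin": 0},
  {"x": 0, "y": 0, "z": -0.6, "spin": 0},
  {"x": 0, "y": 0, "z": -0.6, "spin": 0},
])

```text
t: 12.8
tool_pos: [536.9, 169.8, 224.2]
tcp_rot: [[0.214, 0.977, 0.006], [0.977, -0.214, 0.002], [0.004, 0.005, -1.0]]
force: [-0.5, 1.1, -0.6]
finger_gap: 68.4
grasp_force: 0.0
```

```bash
python3 go.py 513 -255 215 -0.099
```

```text
t 12.8 shift [-2.1002  0.3384  0.0402] spin -0.0745 force [-0.5  1.1 -0.6] gap 68.4 j7 -0.4
```

drive_tool([
  {"x": -1, "y": 0.15, "z": 0, "spin": -0.037},
  {"x": -1, "y": 0.15, "z": 0, "spin": -0.074},
  {"x": -1, "y": 0.15, "z": 0, "spin": -0.074},
  {"x": -1, "y": 0.15, "z": 0, "spin": -0.074},
], gripper=-1)

```text
t: 13.3
tool_pos: [520.4, -37.3, 220.3]
tcp_rot: [[0.106, 0.994, -0.001], [0.994, -0.106, -0.002], [-0.002, -0.001, -1.0]]
force: [-0.2, 0.7, 0.6]
finger_gap: 85.1
grasp_force: 0.0
```

drive_tool([
  {"x": -0.98, "y": 0.03, "z": 0, "spin": 0},
  {"x": -0.98, "y": 0.03, "z": 0, "spin": 0},
  {"x": -0.98, "y": 0.03, "z": 0, "spin": 0},
  {"x": -0.98, "y": 0.03, "z": 0, "spin": 0},
  {"x": -0.98, "y": 0.03, "z": 0, "spin": 0},
])

```text
t: 13.92
tool_pos: [508.1, -227.3, 220.0]
tcp_rot: [[0.1, 0.995, -0.001], [0.995, -0.1, 0.001], [0.001, -0.001, -1.0]]
force: [0.6, 1.4, -0.5]
finger_gap: 85.3
grasp_force: 0.0
```

```bash
python3 go.py 514 -260 150 -0.101; python3 - <<'E'
from h import *
c=cam('top');d=cam('scene')
def C(c,x0,y0,w,h,f):
    im=cv2.resize(c[0][y0:y0+h,x0:x0+w,::-1],None,fx=f,fy=f,interpolation=2)
    for i in range(0,w,10): cv2.putText(im,str(x0+i),(i*f,8),0,.3,(0,0,255)); 
    for i in range(0,h,10): cv2.putText(im,str(y0+i),(0,i*f+4),0,.3,(0,0,255))
    return im
b=C(d,280,135,70,60,6);a=C(c,185,190,60,60,6)
cv2.imwrite('pics/g3.png',np.hstack([b,a]))
E
```

```text
t 13.925 shift [-0.1599  0.0462  0.35  ] spin 0.0005 force [ 0.6  1.4 -0.5] gap 85.3 j7 0.46
```

View pics/g3.png

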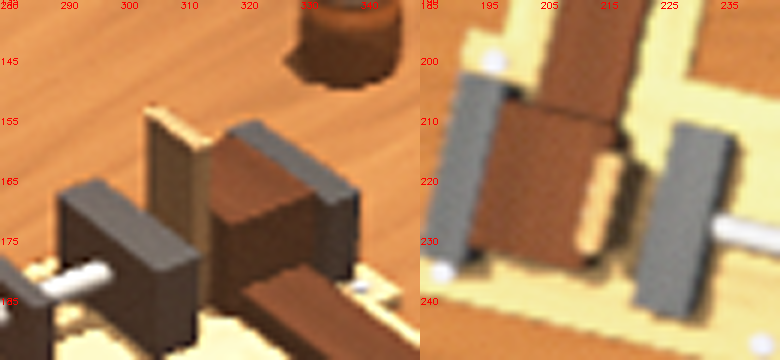

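The packer stands upright against the heel at crop (600,205), and the neck is now against the stop. Next is the wedge.

drive_tool([
  {"x": -0.158, "y": 0.044, "z": 0.2, "spin": 0},
  {"x": -0.158, "y": 0.044, "z": 0.4, "spin": 0},
  {"x": -0.158, "y": 0.044, "z": 0.4, "spin": 0},
  {"x": -0.158, "y": 0.044, "z": 0.4, "spin": 0},
])

```text
t: 14.52
tool_pos: [514.7, -259.1, 142.1]
tcp_rot: [[0.097, 0.995, 0.001], [0.995, -0.097, 0.0], [0.0, 0.001, -1.0]]
force: [-0.2, 0.5, 1.0]
finger_gap: 85.4
grasp_force: 0.0
```

```bash
python3 go.py 514 -260 94 -0.101; python3 - <<'E'
from h import *
c=cam('top');d=cam('scene')
ex=np.array([.977,-.213]);ey=np.array([.213,.977])
for x,y in [(180,150),(205,155),(178,255),(157,245)]:
    w=onz(c,(185+x/6-.4,190+y/6-.4),112)[:2]; print('pk top',w@ex,w@ey)
for x,y in [(147,107),(215,143),(205,153)]:
    w=onz(d,(280+x/6-.4,135+y/6-.4),112)[:2]; print('pk scn',w@ex,w@ey)
im=d[0][165:255,165:285,::-1];cv2.imwrite('pics/g4.png',cv2.resize(im,None,fx=5,fy=5,interpolation=2))
E
```

```text
t 14.525 shift [-0.0051 -0.0035  0.2403] spin 0.0023 force [-0.2  0.5  1. ] gap 85.4 j7 0.55
pk top 508.5312083881649 283.97564385148985
pk top 508.9028652920604 272.70355237037626
pk top 463.2287200319251 273.99320319828274
pk top 465.40477883997664 284.04517143131835
pk scn 466.3964283395014 275.9297080659292
pk scn 513.6720969055193 282.90817000558144
pk scn 518.3680360410017 273.37262100520513
```

View pics/g4.png

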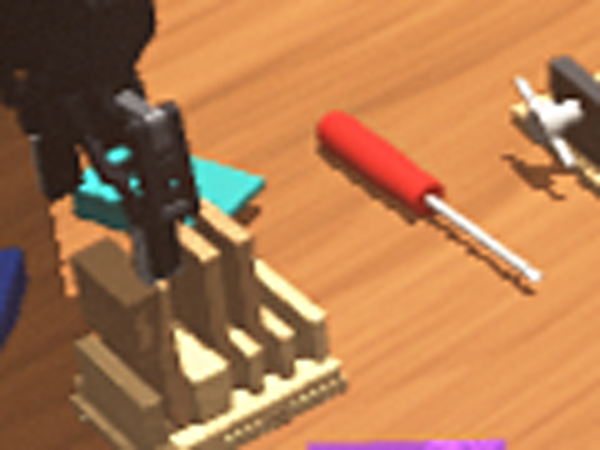

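The finger tip (158,270) lies just above and outside the wedge's +x end (150,290), in line with the wedge. Descend and grip.

drive_tool([
  {"x": -0.003, "y": 0, "z": 0.1, "spin": 0},
  {"x": -0.003, "y": 0, "z": 0.2, "spin": 0},
  {"x": -0.003, "y": 0, "z": 0.24, "spin": 0},
  {"x": -0.003, "y": 0, "z": 0.24, "spin": 0},
])

```text
t: 15.12
tool_pos: [513.9, -260.8, 93.4]
tcp_rot: [[0.099, 0.995, 0.0], [0.995, -0.099, -0.0], [-0.0, 0.0, -1.0]]
force: [-0.2, -0.1, 0.1]
finger_gap: 84.9
grasp_force: 0.0
```

drive_tool([
  {"x": 0, "y": 0, "z": 0, "spin": 0},
  {"x": 0, "y": 0, "z": 0, "spin": 0},
  {"x": 0, "y": 0, "z": 0, "spin": 0},
  {"x": 0, "y": 0, "z": 0, "spin": 0},
  {"x": 0, "y": 0, "z": 0, "spin": 0},
], gripper=1, newtons=70)

```text
t: 15.75
tool_pos: [514.1, -261.2, 94.0]
tcp_rot: [[0.1, 0.995, 0.002], [0.995, -0.1, -0.001], [-0.001, 0.002, -1.0]]
force: [-1.4, 0.6, 6.1]
finger_gap: 55.3
grasp_force: 73.2
```

drive_tool([
  {"x": 0, "y": 0, "z": 0, "spin": 0},
  {"x": 0, "y": 0, "z": -0.1, "spin": 0},
  {"x": 0, "y": 0, "z": -0.3, "spin": 0},
  {"x": 0, "y": 0, "z": -0.6, "spin": 0},
  {"x": 0, "y": 0, "z": -0.6, "spin": 0},
])

```text
t: 16.38
tool_pos: [515.6, -262.6, 217.8]
tcp_rot: [[0.1, 0.995, 0.008], [0.995, -0.1, -0.004], [-0.003, 0.009, -1.0]]
force: [0.1, 0.8, -0.8]
finger_gap: 55.2
grasp_force: 74.1
```

```bash
python3 go.py 529.8 147.5 212 -0.217
```

```text
t 16.375 shift [ 2.0472 -0.1344  0.0214] spin 0.0744 force [ 0.1  0.8 -0.8] gap 55.2 j7 0.52
```

drive_tool([
  {"x": 1, "y": -0.1, "z": 0, "spin": 0.074},
  {"x": 1, "y": -0.1, "z": 0, "spin": 0.074},
  {"x": 1, "y": -0.1, "z": 0, "spin": 0.074},
  {"x": 1, "y": -0.1, "z": 0, "spin": 0.074},
])

```text
t: 16.88
tool_pos: [513.2, -54.5, 212.1]
tcp_rot: [[0.207, 0.978, -0.002], [0.978, -0.207, 0.002], [0.002, -0.002, -1.0]]
force: [0.1, -0.1, -1.2]
finger_gap: 55.4
grasp_force: 74.1
```

```bash
python3 go.py 529.8 147.5 212 -0.217
```

```text
t 16.875 shift [ 1.0054 -0.1284  0.0027] spin 0.0052 force [ 0.1 -0.1 -1.2] gap 55.4 j7 0.04
```

drive_tool([
  {"x": 0.98, "y": -0.13, "z": 0, "spin": 0.004},
  {"x": 0.98, "y": -0.13, "z": 0, "spin": 0.004},
  {"x": 0.98, "y": -0.13, "z": 0, "spin": 0.004},
  {"x": 0.98, "y": -0.13, "z": 0, "spin": 0.004},
  {"x": 0.98, "y": -0.13, "z": 0, "spin": 0.004},
])

```text
t: 17.5
tool_pos: [530.1, 136.8, 212.3]
tcp_rot: [[0.22, 0.976, -0.001], [0.976, -0.22, -0.001], [-0.001, -0.001, -1.0]]
force: [0.8, -1.4, -0.2]
finger_gap: 54.9
grasp_force: 74.1
```

```bash
python3 go.py 529.8 148 170 -0.217; python3 - <<'E'
from h import *
d=cam('scene');s=read_state();p=np.array(s['tool_pos']);print(p,p[:2]@[.977,-.213],p[:2]@[.213,.977],proj(d,p-[0,0,84]))
x0,y0,w,h,f=270,110,90,80,7
im=cv2.resize(d[0][y0:y0+h,x0:x0+w,::-1],None,fx=f,fy=f,interpolation=2);cv2.imwrite('pics/g5.png',im)
E
```

```text
t 17.5 shift [ 0.0545 -0.0136  0.2115] spin -0.0028 force [ 0.8 -1.4 -0.2] gap 54.9 j7 -0.33
[530.22873922 135.35629325 212.55198908] 489.20258775564815 245.18181995544487 [300.10487841 153.87487054]
```

View pics/g5.png

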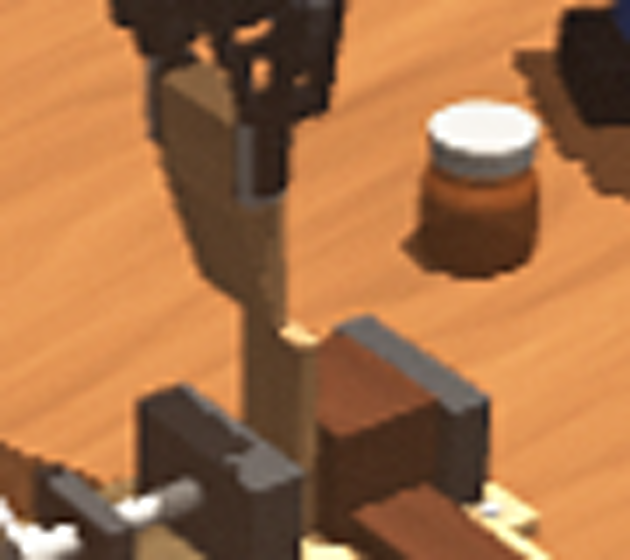

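The wedge is held upright with its slope towards the jaw (-y). Its thin-end edge runs from crop (205,275) to about (270,325), just on the jaw side of the packer (top at 300,335). I shift over the slot and lower.

drive_tool([
  {"x": 0.061, "y": -0.013, "z": 0, "spin": -0.003},
  {"x": 0.061, "y": -0.013, "z": 0.05, "spin": -0.003},
  {"x": 0.061, "y": -0.013, "z": 0.15, "spin": -0.003},
  {"x": 0.061, "y": -0.013, "z": 0.22, "spin": -0.003},
  {"x": 0.061, "y": -0.013, "z": 0.22, "spin": -0.003},
])

```text
t: 18.18
tool_pos: [529.5, 148.9, 167.5]
tcp_rot: [[0.217, 0.976, -0.003], [0.976, -0.217, -0.001], [-0.002, -0.002, -1.0]]
force: [-0.5, 0.5, -1.2]
finger_gap: 54.9
grasp_force: 84.4
```

```bash
python3 - <<'E'
from h import *
d=cam('scene');c=cam('top');s=read_state();p=np.array(s['tool_pos']);print(p,p[:2]@[.977,-.213],p[:2]@[.213,.977],s['force'])
x0,y0,w,h,f=275,125,65,70,8
im=cv2.resize(d[0][y0:y0+h,x0:x0+w,::-1],None,fx=f,fy=f,interpolation=2);cv2.imwrite('pics/g6.png',im)
E
```

```text
[530.13855362 149.30542856 168.46697643] 486.14331060423183 258.7909156280715 [-0.67264104 -0.74465852 -0.38696667]
```

View pics/g6.png

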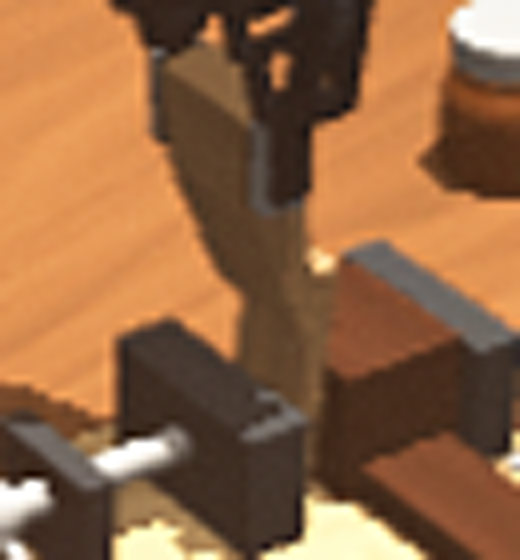

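The wedge hangs upright on the jaw side of the packer, with its foot (about 245–305, 300) above the slot. I lower it by feel.

drive_tool([
  {"x": -0.005, "y": 0, "z": 0.04, "spin": 0},
  {"x": -0.005, "y": 0, "z": 0.08, "spin": 0},
  {"x": -0.005, "y": 0, "z": 0.12, "spin": 0},
  {"x": -0.005, "y": 0, "z": 0.12, "spin": 0},
])

```text
t: 18.77
tool_pos: [529.8, 146.4, 143.7]
tcp_rot: [[0.217, 0.976, -0.001], [0.976, -0.217, -0.003], [-0.003, -0.001, -1.0]]
force: [0.8, -6.6, -3.8]
finger_gap: 55.4
grasp_force: 84.4
```

drive_tool([
  {"x": 0, "y": 0, "z": 0.025, "spin": 0},
  {"x": 0, "y": 0, "z": 0.05, "spin": 0},
  {"x": 0, "y": 0, "z": 0.05, "spin": 0},
])

```text
t: 19.15
tool_pos: [529.9, 145.2, 134.2]
tcp_rot: [[0.218, 0.976, -0.001], [0.976, -0.218, -0.004], [-0.004, -0.0, -1.0]]
force: [-1.2, -8.9, 1.3]
finger_gap: 54.9
grasp_force: 84.8
```

drive_tool([
  {"x": -0.01, "y": 0, "z": 0, "spin": 0},
  {"x": -0.01, "y": 0, "z": 0.012, "spin": 0},
  {"x": -0.01, "y": 0, "z": 0.025, "spin": 0},
  {"x": -0.01, "y": 0, "z": 0.025, "spin": 0},
])

```text
t: 19.65
tool_pos: [529.7, 145.4, 129.6]
tcp_rot: [[0.217, 0.976, -0.0], [0.976, -0.217, -0.002], [-0.002, -0.0, -1.0]]
force: [-1.6, -6.0, 2.7]
finger_gap: 55.4
grasp_force: 85.0
```

```bash
python3 - <<'E'
from h import *
s=read_state();p=np.array(s['tool_pos']);print(p,p[:2]@[.213,.977],s['force'],s['torque'])
c=cam('top');d=cam('scene')
hsv=cv2.cvtColor(d[0],cv2.COLOR_RGB2HSV)
# packer top bright patch in scene (window right of wedge)
w=hsv[145:170,300:322];m=(w[...,2]>185)&(w[...,1]<150);ys,xs=np.nonzero(m);print('bright',len(xs),(xs.mean()+300,ys.mean()+145) if len(xs) else None, proj(d,[531,168.5,112]), proj(d,[531+21,164,112]))
E
```

```text
[529.65746066 145.35221179 129.62459988] 254.82615004383777 [-1.64942295 -5.99682834  2.72213186] [-1.70962956  0.2467693  -0.0136548 ]
bright 11 (np.float64(315.09090909090907), np.float64(156.8181818181818)) [307.82884187 154.56347782] [312.14337572 157.61393439]
```

drive_tool([
  {"x": -0.008, "y": 0, "z": 0.01, "spin": 0},
  {"x": -0.008, "y": 0, "z": 0.02, "spin": 0},
  {"x": -0.008, "y": 0, "z": 0.02, "spin": 0},
], newtons=45)

```text
t: 20.12
tool_pos: [530.1, 145.2, 128.1]
tcp_rot: [[0.216, 0.976, 0.003], [0.976, -0.216, 0.001], [0.002, 0.002, -1.0]]
force: [-5.8, -3.8, 24.7]
finger_gap: 55.5
grasp_force: 87.3
```

drive_tool([
  {"x": 0, "y": 0, "z": 0.01, "spin": 0},
  {"x": 0, "y": 0, "z": 0.02, "spin": 0},
  {"x": 0, "y": 0, "z": 0.02, "spin": 0},
])

```text
t: 20.5
tool_pos: [531.4, 146.1, 124.5]
tcp_rot: [[0.216, 0.976, 0.005], [0.976, -0.216, 0.003], [0.004, 0.005, -1.0]]
force: [-2.3, -1.8, 23.2]
finger_gap: 55.1
grasp_force: 86.5
```

drive_tool([
  {"x": 0, "y": 0, "z": 0.006, "spin": 0},
  {"x": 0, "y": 0, "z": 0.01, "spin": 0},
  {"x": 0, "y": 0, "z": 0.01, "spin": 0},
])

```text
t: 20.88
tool_pos: [531.6, 146.2, 123.9]
tcp_rot: [[0.216, 0.976, 0.006], [0.976, -0.216, 0.004], [0.005, 0.005, -1.0]]
force: [-6.5, -1.8, 37.3]
finger_gap: 55.1
grasp_force: 88.7
```

```bash
python3 - <<'E'
from h import *
s=read_state();p=np.array(s['tool_pos']);print(p,p[:2]@[.213,.977],s['force'],s['torque'],s['grasp_force'])
E
```

```text
[531.59518401 146.20566897 123.90617987] 256.07271277502707 [-6.49931259 -1.81590922 37.26269111] [-0.6030478   1.6748467  -0.02616142] 88.72685551643372
```

The wedge is tight: 37 N upward at TCP z 124, about 28 mm above the floor as expected. The lateral positions suggest it may still have its rack lean in the grip. I ease it up a few mm, push it flat against the packer, then push down again.

drive_tool([
  {"x": 0, "y": 0, "z": -0.02, "spin": 0},
  {"x": 0, "y": 0, "z": -0.035, "spin": 0},
  {"x": 0, "y": 0, "z": -0.04, "spin": 0},
  {"x": 0, "y": 0, "z": -0.04, "spin": 0},
])

```text
t: 21.38
tool_pos: [529.0, 145.8, 127.6]
tcp_rot: [[0.215, 0.977, -0.001], [0.977, -0.215, 0.001], [0.0, -0.001, -1.0]]
force: [0.5, 0.7, 0.2]
finger_gap: 55.0
grasp_force: 84.4
```

drive_tool([
  {"x": 0.01, "y": -0.003, "z": 0, "spin": 0},
  {"x": 0.015, "y": -0.003, "z": 0, "spin": 0},
  {"x": 0.015, "y": -0.003, "z": 0, "spin": 0},
])

```text
t: 21.75
tool_pos: [529.0, 147.1, 127.7]
tcp_rot: [[0.217, 0.976, -0.001], [0.976, -0.217, -0.001], [-0.002, -0.001, -1.0]]
force: [-0.6, -5.2, 1.4]
finger_gap: 54.9
grasp_force: 84.4
```

```bash
cat > st.py <<'E'
from h import *
s=read_state();p=np.array(s['tool_pos']);F=np.array(s['force']);print(p.round(1),'a,b',(p[:2]@[.977,-.213]).round(1),(p[:2]@[.213,.977]).round(1),'F',F.round(1),'T',np.round(s['torque'],2),round(s['grasp_force'],1),s['t'])
E
python3 st.py
```

```text
[529.  147.1 127.7] a,b 485.5 256.4 F [-0.6 -5.2  1.4] T [-1.22  0.33 -0.06] 84.4 21.75
```

drive_tool([
  {"x": 0.01, "y": 0, "z": 0, "spin": 0},
  {"x": 0.015, "y": 0, "z": 0, "spin": 0},
  {"x": 0.015, "y": 0, "z": 0, "spin": 0},
])

```text
t: 22.12
tool_pos: [529.4, 147.8, 127.8]
tcp_rot: [[0.218, 0.976, -0.002], [0.976, -0.218, -0.004], [-0.004, -0.001, -1.0]]
force: [-2.6, -10.5, 3.9]
finger_gap: 55.6
grasp_force: 84.7
```

```bash
python3 st.py
```

```text
[529.4 147.8 127.8] a,b 485.7 257.2 F [ -2.6 -10.5   3.9] T [-2.76  0.73 -0.08] 84.7 22.125
```

drive_tool([
  {"x": 0.01, "y": 0, "z": 0, "spin": 0},
  {"x": 0.015, "y": 0, "z": 0, "spin": 0},
  {"x": 0.015, "y": 0, "z": 0, "spin": 0},
])

```text
t: 22.5
tool_pos: [529.9, 150.4, 127.7]
tcp_rot: [[0.218, 0.976, -0.002], [0.976, -0.218, -0.004], [-0.005, -0.001, -1.0]]
force: [-2.8, -10.9, 2.8]
finger_gap: 55.1
grasp_force: 84.8
```

```bash
python3 st.py
```

```text
[529.9 150.4 127.7] a,b 485.7 259.8 F [ -2.8 -10.9   2.8] T [-3.03  0.76  0.06] 84.8 22.5
```

drive_tool([
  {"x": 0.005, "y": 0, "z": 0, "spin": 0},
  {"x": 0.01, "y": 0, "z": 0, "spin": 0},
  {"x": 0.01, "y": 0, "z": 0, "spin": 0},
])

```text
t: 22.88
tool_pos: [530.4, 152.2, 127.7]
tcp_rot: [[0.218, 0.976, -0.002], [0.976, -0.218, -0.005], [-0.005, -0.001, -1.0]]
force: [-2.4, -11.9, 3.0]
finger_gap: 55.5
grasp_force: 85.0
```

```bash
python3 st.py
```

```text
[530.4 152.2 127.7] a,b 485.8 261.6 F [ -2.4 -11.9   3. ] T [-3.03  0.79  0.08] 85.0 22.875
```

drive_tool([
  {"x": 0.005, "y": 0, "z": 0, "spin": 0},
  {"x": 0.01, "y": 0, "z": 0, "spin": 0},
  {"x": 0.01, "y": 0, "z": 0, "spin": 0},
])

```text
t: 23.25
tool_pos: [530.8, 153.9, 127.8]
tcp_rot: [[0.218, 0.976, -0.002], [0.976, -0.218, -0.005], [-0.005, -0.001, -1.0]]
force: [-2.6, -12.4, 4.8]
finger_gap: 55.2
grasp_force: 85.3
```

```bash
python3 st.py
```

```text
[530.8 153.9 127.8] a,b 485.8 263.5 F [ -2.6 -12.4   4.8] T [-3.17  0.9   0.19] 85.3 23.25
```

```bash
python3 - <<'E'
from h import *
d=cam('scene')
hsv=cv2.cvtColor(d[0],cv2.COLOR_RGB2HSV)
w=hsv[145:170,300:325];m=(w[...,2]>185)&(w[...,1]<150);ys,xs=np.nonzero(m);print('bright',len(xs),(xs.mean()+300,ys.mean()+145) if len(xs) else None)
g=cv2.cvtColor(d[0],cv2.COLOR_RGB2GRAY)
for y in range(128,176,3): print(y,' '.join(f'{v:3d}' for v in g[y,286:328]))
for z in (60,80,100,120,140): print(z,proj(d,[530-27+.21*0-2.4,150.4+6-11.7,z]).round(1),proj(d,[530.+27+2.5,155-6+11,z]).round(1))
E
```

```text
bright 2 (np.float64(318.0), np.float64(155.5))
128 158 162 167 106  41  39  44  39  39  42  40  40  40  42  40  40  39  38  39  38  38  37  38  42  45  48  42  31  35  50 142 159 158 154 154 155 154 151 152 153 155 155
131 160 162 170 126  59  38  35 146 156  83  35  40  39  40  40  39  43  41  41  42  40  39  39  38  43  44  76 131 143 133 118 142 154 154 156 154 156 157 158 159 161 161
134 164 164 166 147  76  37  41  46  40  40  41  40  40  38  38  40  41  39  42  40  39  41  38  38  38  36  41  45  50  71 114 132 131 115  88  69 108 158 164 158 150 150
137 165 167 171 177 126  53  32  34  40  40  39  43  40  46  41  41  39  39  40  39  41  40  40  37  36  37  35  36  45  44  50  50  67  64  50  37  43 135 156 154 154 159
140 174 170 167 168 167 165 168 119  58  36  40  40  43  40  37  69 147 120  54  37  40  79 154 131 116  84  47  38  37  36  38  41  48  50  41  32 105 152 158 154 153 156
143 168 164 162 164 161 161 162 170 144 101  81  68  61  87 100 102 104 107  78  41  43  41  40  39  35  71  56  36  39  39  40  41  41  37  35  47 141 161 158 157 161 164
146 165 165 167 167 
[... 1157 characters left out ...]
91  87  86  84  88  90  88
167 168 168 167 113  66  59  55  57  60  59  60  58  59  75  67  64  69  68  69  70  70  70  69  75  76  72  87  91  91  95  97 103  97  97  97  93  96  94  94  94  92  90
170 157 159 171 104  43  47  51  59  60  62  60  61  61  57  59  61  58  61  62  69  71  71  71  72  78  76  89  92  94  86  90  91  95  96  97 100 103  87  65  58  52  48
173 175 170 173 100  43  48  49  50  51  47  50  57  61  61  61  60  61  61  60  59  62  61  65  69  74  87  97  94  93  68  46  43  49  50  52  49  49  49  48  49  50  50
60 [294.9 168.9] [312.8 174. ]
80 [294.9 163.2] [313.  168.3]
100 [294.9 157.5] [313.1 162.5]
120 [294.9 151.7] [313.2 156.7]
140 [294.8 145.8] [313.4 150.7]
```

drive_tool([
  {"x": -0.015, "y": 0, "z": 0, "spin": 0},
  {"x": -0.018, "y": 0, "z": 0.01, "spin": 0},
  {"x": -0.018, "y": 0, "z": 0.018, "spin": 0},
  {"x": -0.018, "y": 0, "z": 0.018, "spin": 0},
])

```text
t: 23.8
tool_pos: [530.8, 153.3, 124.1]
tcp_rot: [[0.216, 0.976, -0.0], [0.976, -0.216, -0.001], [-0.001, -0.0, -1.0]]
force: [-0.1, -5.5, 0.6]
finger_gap: 55.3
grasp_force: 84.8
```

```bash
python3 st.py
```

```text
[530.8 153.3 124.1] a,b 485.9 262.8 F [-0.1 -5.5  0.6] T [-1.68  0.26  0.03] 84.8 23.8
```

drive_tool([
  {"x": -0.004, "y": 0, "z": 0.005, "spin": 0},
  {"x": -0.004, "y": 0, "z": 0.01, "spin": 0},
  {"x": -0.004, "y": 0, "z": 0.01, "spin": 0},
])

```text
t: 24.18
tool_pos: [530.7, 153.1, 122.2]
tcp_rot: [[0.216, 0.976, -0.0], [0.976, -0.216, -0.001], [-0.001, 0.0, -1.0]]
force: [-1.1, -4.8, 1.4]
finger_gap: 55.2
grasp_force: 84.9
```

drive_tool([
  {"x": 0, "y": 0, "z": 0.005, "spin": 0},
  {"x": 0, "y": 0, "z": 0.01, "spin": 0},
  {"x": 0, "y": 0, "z": 0.01, "spin": 0},
])

```text
t: 24.55
tool_pos: [530.7, 153.2, 120.3]
tcp_rot: [[0.216, 0.976, 0.0], [0.976, -0.216, -0.001], [-0.001, 0.0, -1.0]]
force: [-1.8, -5.4, 3.3]
finger_gap: 54.9
grasp_force: 85.2
```

```bash
python3 st.py
```

```text
[530.7 153.2 120.3] a,b 485.9 262.7 F [-1.8 -5.4  3.3] T [-1.51  0.31  0.05] 85.2 24.55
```

drive_tool([
  {"x": 0, "y": 0, "z": 0.005, "spin": 0},
  {"x": 0, "y": 0, "z": 0.01, "spin": 0},
  {"x": 0, "y": 0, "z": 0.01, "spin": 0},
])

```text
t: 24.92
tool_pos: [530.9, 153.3, 119.6]
tcp_rot: [[0.216, 0.976, 0.001], [0.976, -0.216, 0.0], [0.0, 0.001, -1.0]]
force: [-3.3, -5.6, 13.9]
finger_gap: 55.7
grasp_force: 86.7
```

drive_tool([
  {"x": 0, "y": 0, "z": 0.004, "spin": 0},
  {"x": 0, "y": 0, "z": 0.008, "spin": 0},
  {"x": 0, "y": 0, "z": 0.008, "spin": 0},
])

```text
t: 25.3
tool_pos: [531.1, 153.3, 119.1]
tcp_rot: [[0.216, 0.976, 0.002], [0.976, -0.216, 0.001], [0.001, 0.002, -1.0]]
force: [-6.6, -6.6, 25.0]
finger_gap: 55.4
grasp_force: 87.8
```

```bash
python3 st.py
```

```text
[531.1 153.3 119.1] a,b 486.3 262.9 F [-6.6 -6.6 25. ] T [-1.94  1.78  0.08] 87.8 25.3
```

```bash
python3 - <<'E'
from h import *
d=cam('scene');c=cam('top')
g=cv2.cvtColor(d[0],cv2.COLOR_RGB2GRAY).astype(float)
R=[];X=[]
for y in range(148,167):
    row=g[y,290:304]; i=np.argmax(row<118); x=290+i-(118-row[i])/(row[i-1]-row[i]) if i>0 else 0; R.append(y);X.append(x)
print([(a,round(b,2)) for a,b in zip(R,X)])
# expected for upright wedge: foot centre from jam geometry
ex=np.array([.977,-.213]);ey=np.array([.213,.977])
for z in (35+12,60,70,80,95,100,115,135):
    hgt=z-35; th=min(5+.3*hgt,23); p=(486-28)*ex+(274.3-th)*ey
    print(z,proj(d,[*p,z]).round(2))
h=cv2.cvtColor(c[0],cv2.COLOR_RGB2HSV)
b=(h[...,1]>90)&(h[...,2]>50)&(h[...,2]<135); 
for y in (215,222,228): print(y,' '.join(map(str,c[0][y,180:225].mean(1).astype(int))))
E
```

```text
[(148, np.float64(294.57)), (149, np.float64(294.62)), (150, np.float64(294.66)), (151, np.float64(294.6)), (152, np.float64(294.62)), (153, np.float64(294.92)), (154, np.float64(294.88)), (155, np.float64(294.83)), (156, np.float64(295.48)), (157, np.float64(296.04)), (158, np.float64(296.42)), (159, np.float64(296.35)), (160, np.float64(296.83)), (161, np.float64(297.26)), (162, np.float64(297.29)), (163, np.float64(297.71)), (164, np.float64(298.28)), (165, np.float64(293.08)), (166, np.float64(290.31))]
47 [299.62 170.62]
60 [298.58 167.42]
70 [297.78 164.93]
80 [296.96 162.42]
95 [295.73 158.6 ]
100 [295.72 157.17]
115 [295.71 152.83]
135 [295.7  146.95]
215 119 116 118 118 116 116 115 118 116 117 118 117 118 116 120 120 117 116 120 121 120 120 115 109 102 104 105 104 110 109 108 108 110 104 82 71 82 77 60 42 33 20 36 53 53
222 143 145 145 143 144 143 144 143 139 143 142 142 142 141 141 142 141 142 142 145 143 144 142 124 103 105 109 108 104 107 108 108 105 97 72 64 90 86 73 49 38 31 23 30 32
228 102 103 99 100 102 97 101 100 98 102 102 105 101 103 100 102 105 107 107 106 109 106 101 101 110 114 109 114 112 114 114 112 111 92 61 46 62 79 73 50 33 33 26 28 32
```

The slope silhouette measures 0.32 px/row against 0.322 expected for an upright wedge, and its position agrees to 0.5 px. I settle briefly, then hand in.

drive_tool([
  {"x": -0.003, "y": 0, "z": 0, "spin": 0},
  {"x": -0.003, "y": 0, "z": 0, "spin": 0},
  {"x": -0.003, "y": 0, "z": 0, "spin": 0},
  {"x": -0.003, "y": 0, "z": 0, "spin": 0},
])

```text
t: 25.9
tool_pos: [531.1, 153.2, 119.1]
tcp_rot: [[0.215, 0.977, 0.002], [0.977, -0.216, 0.001], [0.002, 0.002, -1.0]]
force: [-6.7, -4.7, 24.9]
finger_gap: 55.3
grasp_force: 87.7
```

```bash
python3 st.py; python3 -c "
from bench import r
print(r.sign_off())"
```

```text
[531.1 153.2 119.1] a,b 486.2 262.8 F [-6.7 -4.7 24.9] T [-1.66  1.64  0.08] 87.7 25.9
the job is handed in; nothing more can be done
None
```

I handed the job in at 25.9 s with one packer standing against the heel and the wedge upright, jammed about 23 mm above the floor and still held at about 25 N; the sign-off returned no verdict.

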